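# Lever the hot tin open and lift a roll out with the tongs

## Robot

A 6-joint arm with a two-finger parallel gripper is mounted at the origin on a cart in front of the work surface, level with it; the furniture and walls round the work are solid. World frame = base frame: x ahead of the robot, y to its left, z up, the work surface at z = 0. Lengths are in m, angles in degrees, forces in N, time in s.
With the tool pointing down it reaches from about 0.375 to 0.9 m from the base axis. Payload 3.1 kg.
Tool frame: the origin (TCP) lies between the finger pads; the fingertips stand 8 mm ahead of it and the grasp point (between the pads) lies 11 mm behind it; z points along the fingers, y is the line along which they close (so a half turn about z gives the same grasp; the last joint's range is limited). The gripper opens to 85 mm and grips with 20 to 120 N. Pads are 22 mm wide; open, the fingers measure 114 mm over their backs; the gripper's body (76 mm by 85 mm) begins 54 mm behind the grasp point. The pads swing forward as they close: fully open they stand 13 mm farther back than shut.
Start: joints at [66.091, 30.224, 82.088, -0, 67.689, -10.227], TCP at [0.148, 0.607, 0.239] pointing down, gripper open.
Joint ranges: [-176.69, 176.69], [-43.24, 126.21], [12.49, 139.97], [-82, 262], [0, 151.66], [-163.58, 163.58]. Speed limits (degrees/s): [159.86, 159.86, 180, 180, 180, 180].

## Interface

Orientations are given as a 3x3 rotation matrix whose columns are the frame's x, y, z axes.
In Python, from cell import observe, capture, camera_info, close_job, look_for, silhouettes gives the robot as it stands. The module is installed in compiled form; this text tells all that it offers.
- The arm moves only by the tool servo_tool, never from a script. Its argument "plan" is a list of rows, each a list of 3 entries, a list of its own where there are three numbers: the shift along the tool's x, y, z in cm, then the turn, a rotation vector about the tool's x, y, z in rad, then the closure in counts, from 0 (fully open) to 255 (shut). In form: [[[dx, dy, dz], [wx, wy, wz], gripper], ...]. A call has 1 to 12 rows; each row shifts and turns the commanded pose from where the row before left it, along the tool's axes as they then stand; what a row does not reach is not made up. A row lasts 1/10 s, in which the tool goes at most 50 mm and 8.59 degrees, less where a joint would pass 70% of its speed; a pose out of reach is approached as far as the arm can. A call is refused whole if a number of a shift passes 5 or a number of a turn 0.15, either way. A call with a gripper value outside its range is refused whole. The fingers move at their own pace and stop on an object; "squeeze" is the grip in N (left out, the last holds). Time passes only in rows, so rows that do not move let the fingers close. It gives the time, the measured TCP pose, the force, the opening and the grip force at its end, in the units of the state.
- observe(): the state, without advancing time (a new reading comes with each control period).
- capture(name): name is "side" or "top"; returns the picture (420x560x3 uint8, blue, green, red); there is no depth.
- camera_info(name): a dict with "fov_y" (degrees; the focal length in pixels is half the picture's height over the tangent of half this angle, whatever the lens; pixels are square), "cx", "cy" (the principal point, pixels), "T" (4x4, takes a point from camera to world coordinates). Camera axes: x right, y down, z forward; pixel columns grow to the right and rows downward; lengths in m; the calibration is good to about 2 mm. A picture is of the moment at which its call begins. camera_info takes no time and is no camera call.
- close_job(): hands the job in; it is judged then, once.
Trained networks look in the newest picture that a camera, given by its name, has taken for a name from the list of things; names that differ only in an ending like _2 or _b are one class to them, and where a whole thing is asked for, a point or a joint stands for the part that bears it (a point fixed in the world has none). Each returns a list of dicts, best first, with "confidence" (0 to 1); they miss things now and then, are a little off and sometimes report something else, mostly with a low value. They report only what shows in the picture. A call takes as long as a camera call. They do not tell look-alikes from the thing itself.
- look_for(camera, thing): "centre" ([x, y, z] in m, in world coordinates, good to about 4 mm: the middle of the surface that is visible of it).
- silhouettes(camera, thing): "pixels" (420x560 bool, what is visible of it).
The state is a dict: "clock": time; "qpos": joint angles; "qvel": joint speeds; "effort": joint torques, N m; "tool_pos": TCP position; "eef_rot": TCP orientation; "force": force on the tool from outside, world axes, zero at the start; "torque": the same for the moment, N m; "gripper_width": finger opening in m; "grip_force": force on a finger pad.
Only numpy, scipy, OpenCV 4.12 (cv2) and the standard library are available. Lean on these libraries where they do the work, as an engineer would, in place of code of your own. Each camera call takes 0.05 s, during which the arm holds its last target. There are 200 camera calls.

## Task

The bread has been warming and the closed tin is hot, so do not touch the tin or the bread with the gripper itself: put the blade of the table knife under the lip at the front of the lid, lever the lid up until it stands open by itself, and lay the knife down on the worktop. Then take the tongs by their black grips, close them on the long finger roll (not the round bun) and lift it clear of the tin, to about 15 cm above the worktop. Finish while still holding the roll up in the tongs, with the bun left in the tin and the jam jar, mug and salt shaker where they stand.

Things in the scene. Friction and masses are not known exactly. Their poses are not given: they have to be found in the camera images.
- tin: Low steel tin fixed on a cork mat (150 x 215 x 8 mm). Origin under the mat's centre, on the worktop; x points from its front (lip) back to its hinge, y left, z up. Tin 125 mm (x) by 190 mm (y), top of shut lid 80 mm above worktop. Below is a shallow tray: floor 18 mm, rim 24 mm above worktop, rim 4 mm thick. All above 26 mm is the lid, a 54 mm deep hood with 3 mm walls and no handle.
- hinge (a point): Middle of the lid's hinge line, 66.5 mm behind the tin's origin (+x of the tin) and 26 mm above the worktop; the line runs along the tin's y.
- lid_lip (a point): Middle of the lip's underside, moves with the lid, 132.5 mm in front of the hinge line. Below the lip the lid's front wall is cut away 64 mm wide: a slot between tray rim (24 mm above worktop) and lip (34 mm when shut). The lip, 58 mm wide, 3 mm thick, juts 8 mm out of the front wall. Behind the slot the tin is open inside; the bread begins at least 13 mm behind the front wall's outside.
- lid (a joint): Lid angle in rad: 0 shut, grows as the lip rises, stop at 1.75. About 1.2 N up at the lip raises it. It falls shut if left below about 0.9 rad; beyond about 1.2 rad it falls back by itself to the stop and stays there.
- finger_roll: Long finger roll, crusty and stiff, 85 mm long, 40 mm wide and high (round section, tapered ends), 60 g, three slanting scores on top; lies on the tray floor with its length roughly along the tin's x, left or right in the tin. Origin at the centre of its underside; x along its length, z up. Widest 20 mm above the origin.
- round_bun: Round bun, 62 mm across, 39 mm high, 60 g, cross cut on top; lies on the other side of the tray. Origin at the centre of its underside.
- knife: Small table knife (spreader), dark wooden handle, 172 mm, 60 g, flat on the worktop on one side of the tin. Origin under the grip point, close to the centre of mass; x points to the blade tip. Handle 15 mm wide (y), 11 mm high, x = -67 to 22 mm; blade 17 mm wide, 2.5 mm thick, lying flat, its middle 5.5 mm above the origin, x = 20 to 105 mm, round end.
- knife_tip (a point): End of the knife's blade, 105 mm in front of the knife's origin, 5.5 mm above its underside.
- tongs: Steel tongs, 110 g, flat on the worktop on the other side of the tin, sprung open. Origin midway between the black grips, at the underside, near the centre of mass; x points to the tips. Hinge at x = -135 mm. Grips x = -38 to 34 mm, 28 mm high, 57 mm over their outsides when open. Tips: upright plates, x = 81 to 121 mm, z = 2 to 26 mm, 70 mm apart inside when open, 40 mm when the grips are 40 mm apart.
- tongs_tip (a point): Point midway between the two tip plates, 100 mm in front of the tongs' origin and 14 mm above their underside.
- tongs_left (a joint): Angle of the left (+y) tong arm in rad: 0 fully open, grows as it is squeezed in, 0.135 at most. A spring opens it: the grips push out with about 7 N when open and 11 N when closed on the roll.
- tongs_right (a joint): The same for the right (-y) arm.
- jam_jar: Jam jar, 68 mm across, 84 mm high, stands to the right behind the work; leave it. Origin under its centre.
- mug_b: White mug, 83 mm across without its handle, 94 mm high, stands to the left behind the work; leave it. Origin under its centre.
- salt_shaker: Glass salt shaker, 44 mm across, 90 mm high, stands to the right behind the tin; leave it. Origin under its centre.
- tray_floor (a point): Centre of the tray's floor, 18 mm above the tin's origin.
There are look-alikes about, which are no part of the job. Several things have the shape of the knife; the one meant has the colours described above.

How it is judged (in metres and radians):
On the way, in this order (a step that is already met when the one before it is completed fails the run):
1. the lid is being raised by the knife's blade (more than 0.35 rad) (value of joint lid above 0.35 rad and contact force between knife and tin above 0.1 N and contact force between the fingers and knife above 1 N), for 0.1 s.
2. the lid stands open (beyond 1.3 rad) (value of joint lid above 1.3 rad), for 0.2 s.
3. the knife lies on the worktop, let go (height (world z) of knife below 0.006 m and angle between knife's own z axis and vertical below 0.15 rad and linear speed of knife below 0.02 m/s and contact force between the fingers and knife below 0.05 N), for 0.2 s.
4. the tongs, held in the gripper, are closed on the finger roll (contact force between the fingers and tongs above 3 N and contact force between tongs and finger_roll above 1 N and value of joint each of tongs_left, tongs_right above 0.02 rad), for 0.2 s.
At the end, for the whole second after the job is handed in: The finger roll hangs still in the tongs alone, its underside more than 100 mm above the worktop, the gripper squeezing the tongs (both arms in by more than 0.02 rad); lid open beyond 1.3 rad; knife lying flat on the worktop; bun on the tray, within 75 mm of its middle (all of step 4 and height (world z) of each of finger_roll, tongs_tip above 0.1 m and distance between tongs_tip and finger_roll below 0.06 m and contact force between each of finger_roll, tongs and tin below 0.02 N and contact force between finger_roll and the arm below 0.02 N and contact force between finger_roll and round_bun below 0.02 N and linear speed of finger_roll below 0.03 m/s and value of joint lid above 1.3 rad and height (world z) of knife below 0.006 m and angle between knife's own z axis and vertical below 0.15 rad and distance between round_bun and tray_floor below 0.075 m and height (world z) of round_bun below 0.03 m); the arm keeps its last pose, push and grip.
It fails at once if the gripper or arm touches the hot tin (over 1 N) (contact force between any of the arm, the fingers and tin above 1 N).
It fails at once if the gripper or arm touches the bread (over 0.5 N) (contact force between any of the arm, the fingers and finger_roll above 0.5 N or contact force between any of the arm, the fingers and round_bun above 0.5 N).
It fails at once if the jam jar, mug or salt shaker is moved by more than 30 mm (distance of any of jam_jar, mug_b, salt_shaker from where it was at the start of the episode above 0.03 m).
It also fails if it takes over 72 s, if anything falls off the work surface, if the arm or the gripper's body presses on something with over 40 N, if the wrist force passes 120 N, or if a joint passes its speed limit or range.

## Working session

There is one attempt and no reset: what is moved stays moved. The work goes in short steps, Python scripts to look and compute and a tool call to move; the robot and the scene stay as the last step left them, time stands still between calls to the robot, and variables do not carry over. Pictures are saved under pics/ and viewed, at most 10 in all, crops included, and the job is handed in when it is done.

Besides the shell and the picture viewer there is one more tool, called after ">>>" as name([rows], argument=value, ...), one row to a line, values as JSON. servo_tool: Moves the arm, as the interface text tells. Its arguments: {"type":"object","properties":{"plan":{"type":"array","items":{"type":"array"}},"squeeze":{"type":"number"}},"required":["plan"]}

```bash
mkdir -p pics
python3 - <<'E'
from cell import *
import cv2,numpy as np
for n in ("side","top"):
    im=capture(n); cv2.imwrite(f"pics/{n}0.png",im)
    ci=camera_info(n); print(n,ci["fov_y"],ci["cx"],ci["cy"],np.round(ci["T"],3).tolist())
    for t in ("tin","knife","tongs","finger_roll","lid_lip","hinge","knife_tip","tongs_tip"):
        try: print(t,[(np.round(d["centre"],3).tolist(),round(d["confidence"],2)) for d in look_for(n,t)])
        except Exception as e: print(t,e)
s=observe();print(s["clock"],s["tool_pos"],np.round(s["eef_rot"],3).tolist(),s["gripper_width"])
E
```

```text
side 52.183498971289076 286.10719099051477 205.71494910903914 [[-0.997, 0.057, -0.047, 0.538], [0.073, 0.644, -0.762, 0.9], [-0.014, -0.763, -0.646, 0.831], [0.0, 0.0, 0.0, 1.0]]
tin [([0.594, 0.005, 0.081], 0.78), ([0.648, 0.367, 0.065], 0.5)]
knife [([0.394, 0.098, 0.004], 0.76), ([0.461, -0.352, 0.003], 0.64)]
tongs [([0.449, 0.266, 0.015], 0.88), ([0.648, 0.371, 0.064], 0.24)]
finger_roll []
lid_lip [([0.594, -0.013, 0.084], 0.95)]
hinge [([0.598, 0.002, 0.079], 0.72)]
knife_tip [([0.392, 0.099, 0.008], 0.8), ([0.461, -0.352, 0.004], 0.44), ([0.597, 0.004, 0.076], 0.25)]
tongs_tip [([0.444, 0.265, 0.017], 0.97)]
top 45.81400748104579 279.61272732643323 200.3290267587801 [[-0.021, -0.998, 0.059, 0.434], [-1.0, 0.021, -0.007, -0.003], [0.006, -0.059, -0.998, 1.358], [0.0, 0.0, 0.0, 1.0]]
tin [([0.591, -0.052, 0.08], 0.68)]
knife [([0.385, 0.084, 0.008], 0.83), ([0.47, -0.353, 0.008], 0.54)]
tongs [([0.473, -0.35, 0.008], 0.73), ([0.438, 0.266, 0.023], 0.6)]
finger_roll []
lid_lip [([0.595, -0.056, 0.082], 0.87)]
hinge [([0.587, -0.053, 0.083], 0.77)]
knife_tip [([0.386, 0.087, 0.006], 0.78), ([0.471, -0.35, 0.01], 0.76)]
tongs_tip [([0.436, 0.267, 0.025], 0.96), ([0.647, 0.392, 0.05], 0.71)]
0.9 [0.14780209 0.60727192 0.23934207] [[-0.972, 0.236, 0.0], [0.236, 0.972, 0.0], [-0.0, 0.0, -1.0]] 0.08517877660680402
```

View pics/top0.png

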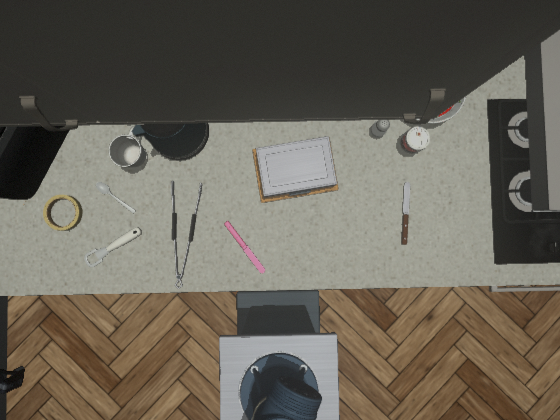

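View pics/side0.png

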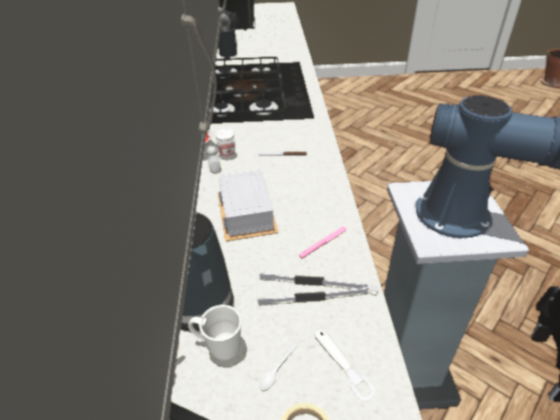

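The top picture shows the tin at about (297,167), the tongs at (185,230), the jam jar at (416,140), the mug at (126,152) and the salt shaker at (380,128). Knife look-alikes: pink knife at (244,247), spoon at (118,198), white server at (113,246) and brown-handled knife at (405,213). By the description I choose the brown one at (405,213), and I'll check it in a close crop.

```bash
cat > h.py <<'E'
import numpy as np,cv2
from cell import *
def K(n):
    c=camera_info(n); f=210/np.tan(np.radians(c["fov_y"]/2)); return f,c["cx"],c["cy"],np.array(c["T"])
def ray(n,u,v):
    f,cx,cy,T=K(n); d=T[:3,:3]@np.array([(u-cx)/f,(v-cy)/f,1]); return T[:3,3],d
def at_z(n,u,v,z):
    o,d=ray(n,u,v); return o+d*(z-o[2])/d[2]
def proj(n,p):
    f,cx,cy,T=K(n); q=T[:3,:3].T@(np.asarray(p)-T[:3,3]); return np.array([cx+f*q[0]/q[2],cy+f*q[1]/q[2]])
E
python3 - <<'E'
from h import *
t=cv2.imread("pics/top0.png"); s=cv2.imread("pics/side0.png")
z=lambda im,x0,y0,x1,y1,k:cv2.resize(im[y0:y1,x0:x1],None,fx=k,fy=k,interpolation=cv2.INTER_CUBIC)
a=z(t,240,125,350,210,3.6); b=z(t,380,175,430,250,4); c=z(t,160,170,215,295,2.35); d=z(s,210,140,320,245,2.8)
C=np.zeros((600,800,3),np.uint8)
for im,x,y in((a,0,0),(b,400,0),(c,620,0),(d,0,306)):
    h,w=im.shape[:2];h=min(h,600-y);w=min(w,800-x);C[y:y+h,x:x+w]=im[:h,:w]
cv2.imwrite("pics/crop1.png",C)
# cabinet edge: top plane row122 , side edge
o1,d1=ray("top",300,122)
for u,v in((165,420),(200,200),(218,60),):
    o2,d2=ray("side",u,v)
    # line parallel to y at (X,Z): 2D intersection in xz
    A=np.array([[d1[0],-d2[0]],[d1[2],-d2[2]]]); k=np.linalg.solve(A,(o2-o1)[[0,2]]); print("edge",(o1+d1*k[0])[[0,2]],(o2+d2*k[1])[1])
# tongs hinge & knife from both cams
for n,pts in(("top",{"tongsendL":(172,181),"tongsendR":(201,183),"jar":(416,140)}),):
    for k,p in pts.items(): print(k,at_z(n,*p,0.02))
E
```

```text
edge [0.61001214 0.55068042] 0.7743902065001649
edge [0.65321841 0.35235399] 0.3076496894469295
edge [0.66224875 0.31090272] -0.43944516825174607
tongsendL [0.57153022 0.27681915 0.02      ]
tongsendR [0.56449813 0.19870781 0.02      ]
jar [ 0.66984751 -0.38684783  0.02      ]
```

View pics/crop1.png

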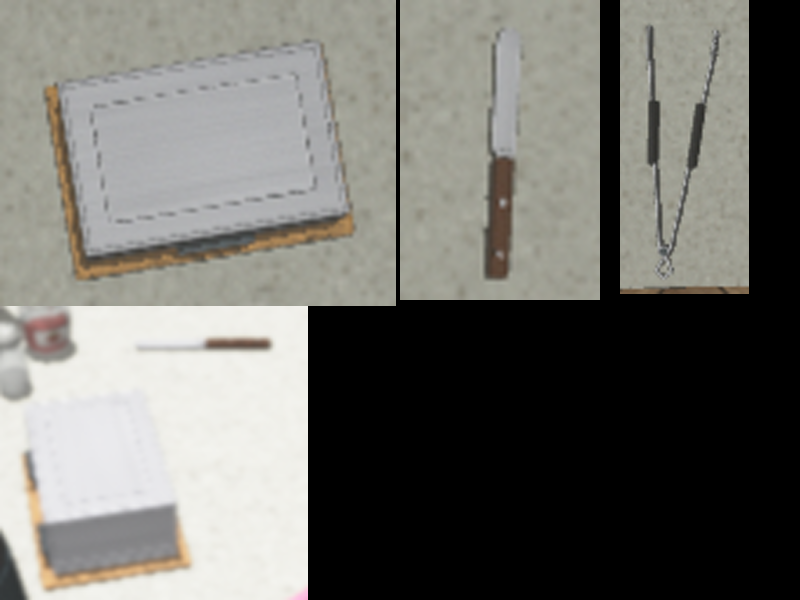

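The crop shows that the brown-handled knife has its blade tip up the picture at top (407,182) and its handle end at (404,244). The tin's lid corners are at (257,149), (329,137), (337,184) and (264,196), with the dark lip slot on the front edge at about (301,185). The tongs have their tips at the top, black grips at (174,226) and (192,227), and the hinge at (179,283).

Run:
```python
from h import *
t=cv2.imread("pics/top0.png"); s=cv2.imread("pics/side0.png")
g=cv2.cvtColor(t,cv2.COLOR_BGR2GRAY)
c=np.array([[257.2,148.6],[328.9,136.7],[337.2,184.2],[263.6,196.4]],np.float32)
c2=cv2.cornerSubPix(g,c.copy().reshape(-1,1,2),(3,3),(-1,-1),(3,30,.01)).reshape(-1,2)
for q in(c,c2):
    P=np.array([at_z("top",*p,0.08) for p in q]); print(np.round(P[:,:2],4).tolist())
    print("sides",[round(np.linalg.norm(P[i]-P[(i+1)%4])*1e3,1) for i in range(4)],"ctr",P.mean(0))
    a=P[0]-P[1];b=P[2]-P[3];a=P[0]-P[1]+P[3]-P[2]; print("yaw",np.degrees(np.arctan2(-a[0],a[1])))
def comp(im,mask,box,zz,n,name):
    x0,y0,x1,y1=box; m=np.zeros_like(mask); m[y0:y1,x0:x1]=mask[y0:y1,x0:x1]
    ys,xs=np.nonzero(m); w=np.array([at_z(n,x,y,zz)[:2] for x,y in zip(xs,ys)]); ctr=w.mean(0)
    U,S,V=np.linalg.svd(w-ctr,full_matrices=False); l=(w-ctr)@V[0]; v=V[0]*np.sign(V[0,0])
    print(name,n,len(xs),"ctr",np.round(ctr,4),"ang",round(np.degrees(np.arctan2(v[1],v[0])),2),"len",round(np.ptp(l),4))
    return ctr
for n,im,kb,tb in(("top",t,(395,178,415,250),[(168,205,179,245),(185,210,200,246)]),("side",s,(255,148,310,160),[(293,273,326,287),(293,290,328,303)])):
    hsv=cv2.cvtColor(im,cv2.COLOR_BGR2HSV); b,gr,r=[im[...,i].astype(int) for i in range(3)]
    brown=(r-b>25)&(r<150)
    comp(im,brown,kb,0.008,n,"handle")
    if n=="top":
        bl=(np.abs(im.astype(int)-np.median(im[150:280,350:390].reshape(-1,3),axis=0)).sum(2)>60); comp(im,bl,kb,0.007,n,"wholeknife")
    for bx in tb: comp(im,im.max(2)<75,bx,0.028 if n=="top" else .02,n,"grip")
P=np.array
for n,p in(("top",(408,183)),("side",(259,155))): print("tip",at_z(n,*p,0.0055))
for n in("top","side"):
  capture(n)
  for th in("knife","tongs"):
    for d in silhouettes(n,th):
        ys,xs=np.nonzero(d["pixels"]); w=P([at_z(n,x,y,.007 if th=="knife" else .014)[:2] for x,y in zip(xs,ys)]);ct=w.mean(0)
        V=np.linalg.svd(w-ct,full_matrices=False)[2][0];V=V*np.sign(V[0]);l=(w-ct)@V
        print(n,th,round(d["confidence"],2),len(xs),"ctr",np.round(ct,4),"ang",round(np.degrees(np.arctan2(V[1],V[0])),2),"ends",np.round(ct+V*l.min(),4),np.round(ct+V*l.max(),4))
```

```text
[[0.6451, 0.0432], [0.6725, -0.1435], [0.5483, -0.1615], [0.5207, 0.029]]
sides [np.float64(188.7), np.float64(125.5), np.float64(192.6), np.float64(125.2)] ctr [ 0.59663776 -0.05819812  0.08      ]
yaw 8.293304355266365
[[0.6467, 0.0464], [0.6709, -0.1424], [0.5511, -0.16], [0.5211, 0.0326]]
sides [np.float64(190.3), np.float64(121.2), np.float64(195.0), np.float64(126.4)] ctr [ 0.59745483 -0.05585339  0.08      ]
yaw 8.087428068311603
handle top 113 ctr [ 0.4293 -0.3515] ang -4.78 len 0.0765
wholeknife top 246 ctr [ 0.4421 -0.3498] ang -2.11 len 0.1883
grip top 104 ctr [0.4507 0.271 ] ang -3.31 len 0.072
grip top 101 ctr [0.4453 0.2223] ang -9.22 len 0.073
handle side 41 ctr [ 0.4276 -0.3518] ang -5.0 len 0.0729
grip side 141 ctr [0.4468 0.2289] ang -8.73 len 0.0631
grip side 162 ctr [0.449  0.2782] ang -0.28 len 0.0645
tip [ 0.55423404 -0.36465341  0.0055    ]
tip [ 0.55193508 -0.351791    0.0055    ]
top knife 0.9 360 ctr [ 0.4718 -0.3538] ang -5.22 ends [ 0.3881 -0.3462] [ 0.5569 -0.3616]
top knife 0.84 344 ctr [0.388 0.084] ang 35.8 ends [0.3232 0.0373] [0.4579 0.1345]
top tongs 0.72 294 ctr [0.4318 0.25  ] ang -10.55 ends [0.3067 0.2733] [0.5644 0.2253]
top tongs 0.21 582 ctr [ 0.6705 -0.3837] ang -56.92 ends [ 0.6478 -0.3488] [ 0.693  -0.4183]
side knife 0.55 282 ctr [0.3935 0.0885] ang 36.21 ends [0.3212 0.0356] [0.4574 0.1353]
side knife 0.45 97 ctr [ 0.4402 -0.3542] ang -4.07 ends [ 0.3918 -0.3508] [ 0.496  -0.3582]Traceback (most recent call last):
  File "<stdin>", line 29, in <module>
  File "h.py", line 8, in at_z
    o,d=ray(n,u,v); return o+d*(z-o[2])/d[2]
        ~~~^^^^^^^
  File "h.py", line 6, in ray
    f,cx,cy,T=K(n); d=T[:3,:3]@np.array([(u-cx)/f,(v-cy)/f,1]); return T[:3,3],d
              ~^^^
  File "h.py", line 4, in K
    c=camera_info(n); f=210/np.tan(np.radians(c["fov_y"]/2)); return f,c["cx"],c["cy"],np.array(c["T"])
ValueError: time passes only in moves, steps and waits
```

>>> servo_tool([
  [[-4.07,-2.52,0],[0,0,0],0],
  [[-4.07,-2.52,0],[0,0,0],0],
  [[-4.07,-2.52,0],[0,0,0],0],
  [[-4.07,-2.52,0],[0,0,0],0],
  [[-4.07,-2.52,0],[0,0,0],0],
  [[-4.07,-2.52,0],[0,0,0],0],
  [[-4.07,-2.52,0],[0,0,0],0],
  [[-4.07,-2.52,0],[0,0,0],0],
  [[-4.07,-2.52,0],[0,0,0],0],
  [[-1.12,-4.53,0],[0,0,0],0],
  [[-1.12,-4.53,0],[0,0,0],0],
  [[-1.12,-4.53,0],[0,0,0],0],
], squeeze=100)

```text
clock: 2.35
tool_pos: [0.4507, 0.1585, 0.2394]
eef_rot: [[-0.972, 0.236, 0.0], [0.236, 0.972, -0.0], [-0.0, 0.0, -1.0]]
force: [1.3, -0.9, -0.7]
gripper_width: 0.0855
grip_force: 0.0
```

>>> servo_tool([
  [[-1.12,-4.53,0],[0,0,0],0],
  [[-1.12,-4.53,0],[0,0,0],0],
  [[-1.12,-4.53,0],[0,0,0],0],
  [[-1.12,-4.53,0],[0,0,0],0],
  [[-1.12,-4.53,0],[0,0,0],0],
  [[-1.12,-4.53,0],[0,0,0],0],
  [[-1.12,-4.53,0],[0,0,0],0],
  [[-1.12,-4.53,0],[0,0,0],0],
  [[-1.12,-4.53,0],[0,0,0],0],
  [[-1.12,-4.53,0],[0,0,0],0],
  [[-1.12,-4.53,0],[0,0,-0.075],0],
  [[0,0,0],[0,0,-0.075],0],
])

```text
clock: 3.55
tool_pos: [0.4529, -0.3603, 0.2397]
eef_rot: [[-0.996, 0.091, 0.003], [0.091, 0.996, -0.006], [-0.003, -0.005, -1.0]]
force: [-0.2, 0.7, 0.8]
gripper_width: 0.0851
grip_force: 0.0
```

>>> servo_tool([
  [[0,0,4],[0,0,0],0],
  [[0,0,4],[0,0,0],0],
  [[0,0,4],[0,0,0],0],
  [[0,0,4],[0,0,0],0],
  [[0,0,3],[0,0,0],0],
  [[0,0,0],[0,0,0],120],
  [[0,0,0],[0,0,0],120],
])

```text
clock: 4.25
tool_pos: [0.4525, -0.3532, 0.0494]
eef_rot: [[-0.996, 0.089, -0.0], [0.089, 0.996, 0.0], [0.0, 0.0, -1.0]]
force: [0.2, -0.1, -0.2]
gripper_width: 0.0593
grip_force: 0.0
```

Run:
```python
from h import *
for n in("top","side"):
    im=capture(n); cv2.imwrite(f"pics/{n}1.png",im)
s=observe();print(s["clock"],s["tool_pos"],s["qpos"],s["gripper_width"])
t=cv2.imread("pics/top1.png")[150:270,340:460]; d=cv2.imread("pics/side1.png")[110:230,220:340]
cv2.imwrite("pics/c2.png",np.hstack([cv2.resize(x,(400,400),interpolation=cv2.INTER_CUBIC) for x in(t,d)]))
```

```text
4.35 [ 0.45346349 -0.35418634  0.0511023 ] [-4.91151459e+01  4.20513191e+01  9.71304249e+01  2.88774420e-04
  4.06089302e+01 -1.34032132e+02] 0.04587657349456821
```

View pics/c2.png

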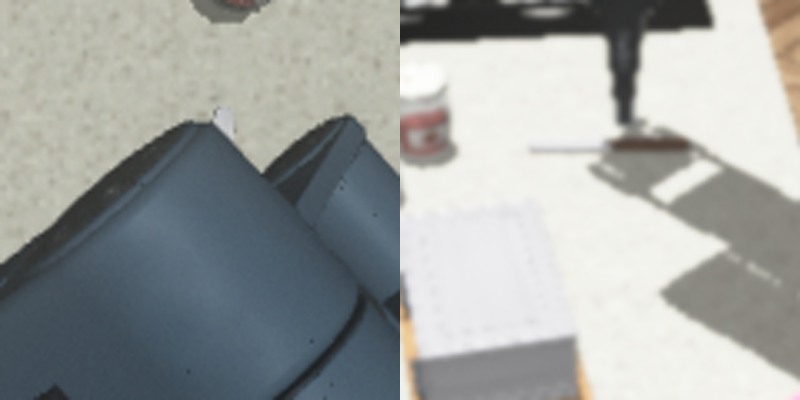

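The crop shows the fingers just above the front part of the knife's brown handle (side view (640,130) of the crop), with the blade pointing away from the robot, as intended.

>>> servo_tool([
  [[0,0,2],[0,0,0],120],
  [[0,0,1.3],[0,0,0],120],
  [[0,0,0.6],[0,0,0],120],
  [[0,0,0],[0,0,0],120],
  [[0,0,0],[0,0,0],255],
  [[0,0,0],[0,0,0],255],
  [[0,0,0],[0,0,0],255],
  [[0,0,0],[0,0,0],255],
  [[0,0,0],[0,0,0],255],
])

```text
clock: 5.25
tool_pos: [0.4528, -0.3534, 0.0114]
eef_rot: [[-0.996, 0.089, 0.001], [0.089, 0.996, -0.001], [-0.001, -0.001, -1.0]]
force: [-0.8, 1.7, 5.1]
gripper_width: 0.0116
grip_force: 98.5
```

>>> servo_tool([
  [[0,0,-2],[0,0,0],255],
  [[0,0,-4],[0,0,0],255],
  [[0,0,-4],[0,0,0],255],
  [[0,0,0],[0,0,0],255],
  [[0,0,0],[0,0,0],255],
])

```text
clock: 5.75
tool_pos: [0.4527, -0.3534, 0.1113]
eef_rot: [[-0.996, 0.089, 0.001], [0.089, 0.996, -0.002], [-0.002, -0.002, -1.0]]
force: [0.1, 0.8, -1.6]
gripper_width: 0.0111
grip_force: 98.1
```

Run:
```python
from h import *
im=capture("side"); cv2.imwrite("pics/side2.png",im)
s=observe();print(s["clock"],s["tool_pos"],s["gripper_width"],s["grip_force"],s["force"],s["torque"])
p=s["tool_pos"];R=s["eef_rot"]
u=proj("side",p).astype(int);print(u, proj("side",p+R@[0.067,0,0.005]),proj("side",p+R@[-.105,0,.005]))
cv2.imwrite("pics/c3.png",cv2.resize(im[u[1]-50:u[1]+50,u[0]-70:u[0]+70],None,fx=5,fy=5,interpolation=cv2.INTER_CUBIC))
```

```text
5.8 [ 0.45197418 -0.35258538  0.11003111] 0.0114090000524251 98.05104374885559 [-0.7096525   0.40845767 -1.1614753 ] [ 0.04904854  0.00617699 -0.00746209]
[287 126] [307.55561195 128.11771516] [255.91430461 128.34504436]
```

View pics/c3.png

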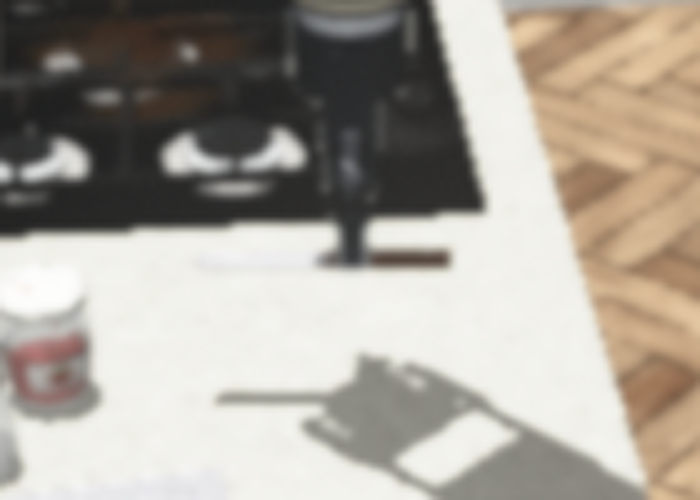

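The picture shows the knife held level by the handle, with the blade tip at about (257,128) in the full side image, as predicted. Next I move it in front of the tin.

>>> servo_tool([
  [[2.8,3.5,0],[0,0,0],255],
  [[2.8,3.5,0],[0,0,0],255],
  [[2.63,3.8,0],[0,0,0],255],
  [[0,4.4,0],[0,0,0],255],
  [[0,4.4,0],[0,0,0],255],
  [[0,4.4,0],[0,0,0],255],
  [[0,2.1,0],[0,0,-0.115],255],
  [[0,0,0],[0,0,-0.115],255],
  [[0,0,3],[0,0,0],255],
  [[0,0,3],[0,0,0],255],
  [[0,0,0],[0,0,0],255],
])

```text
clock: 6.9
tool_pos: [0.3909, -0.0843, 0.0469]
eef_rot: [[-0.99, -0.141, -0.009], [-0.141, 0.99, 0.005], [0.008, 0.006, -1.0]]
force: [0.3, -0.0, -0.1]
gripper_width: 0.0115
grip_force: 98.2
```

Run:
```python
from h import *
s=observe();print(s["clock"],s["tool_pos"],np.round(s["eef_rot"],3).tolist(),s["gripper_width"],s["qpos"])
p=s["tool_pos"];R=s["eef_rot"]
c,sn=np.cos(np.radians(8.1)),np.sin(np.radians(8.1)); tin=lambda x,y,z:np.array([.597+c*x-sn*y,-.057+sn*x+c*y,z])
for n in("top","side"):
    im=capture(n); cv2.imwrite(f"pics/{n}3.png",im)
    for q,col in((p+R@[-.105,0,.005],(0,0,255)),(tin(-.0705,0,.034),(0,255,0)),(tin(-.075,.1075,.008),(255,0,0)),(tin(-.075,-.1075,.008),(255,0,0)),(tin(-.0625,.095,.08),(255,255,0)),(tin(-.0625,-.095,.08),(255,255,0)),(tin(.0625,-.095,.08),(255,255,0)),(tin(.0625,.095,.08),(255,255,0))):
        u=proj(n,q); print(n,np.round(u,1))
    o=(235,120) if n=="top" else (200,150)
    k=im[o[1]:o[1]+120,o[0]:o[0]+(110 if n=="top" else 120)]
    k=cv2.resize(k,None,fx=(3.6 if n=="top" else 3.3),fy=(3.6 if n=="top" else 3.3),interpolation=cv2.INTER_CUBIC)
    for q,col in((p+R@[-.105,0,.005],(0,0,255)),(tin(-.0705,0,.034),(0,255,0)),(tin(-.075,.1075,.008),(255,0,0)),(tin(-.075,-.1075,.008),(255,0,0)),(tin(-.0625,.095,.08),(255,255,0)),(tin(-.0625,-.095,.08),(255,255,0)),(tin(.0625,-.095,.08),(255,255,0)),(tin(.0625,.095,.08),(255,255,0))):
        u=(proj(n,q)+.5-o)*(3.6 if n=="top" else 3.3); cv2.circle(k,(int(u[0]),int(u[1])),2,col,-1)
    K_=k if n=="top" else np.hstack([cv2.resize(T_,(396,432)),cv2.resize(k,(396,432))]); T_=k
cv2.imwrite("pics/c4.png",K_)
```

```text
6.9 [ 0.39090042 -0.08433777  0.04685821] [[-0.99, -0.141, -0.009], [-0.141, 0.99, 0.005], [0.008, 0.006, -1.0]] 0.01147753770957057 [-2.82893678e+01  3.72378428e+01  1.22127670e+02 -4.11892015e-03
  2.12075080e+01 -1.26380300e+02]
top [301.3 206.3]
top [299.9 194.4]
top [260.8 203. ]
top [338.7 190.3]
top [263.9 196. ]
top [336.5 184.1]
top [328.4 136.8]
top [256.2 148.5]
side [280.3 197.3]
side [269.4 200.4]
side [278.4 231.4]
side [264.8 185.4]
side [272.3 209.6]
side [260.4 169.5]
side [218.8 175.1]
side [225.7 216.6]
```

View pics/c4.png

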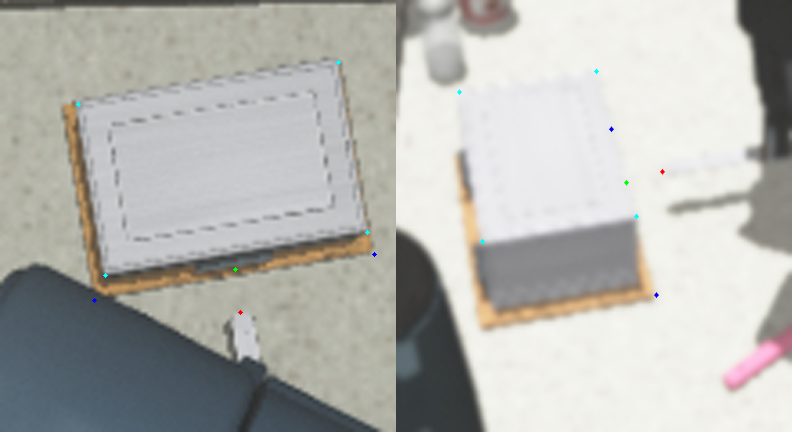

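Run:
```python
from h import *
b=cv2.imread("pics/side0.png").astype(int); a=cv2.imread("pics/side3.png").astype(int)
d=np.abs(a-b).sum(2)
print("cols 272..312"); 
for v in range(188,216): print(v," ".join(f"{x:3d}" for x in (a-b).sum(2)[v,272:314:2]))
s=observe();p=s["tool_pos"];R=s["eef_rot"]
for x in(-.105,-.09,-.06,-.03):
  for dz in (.005,.0): print(x,dz,np.round(proj("side",p+R@[x,0,dz]),1))
capture("side");print(look_for("side","knife_tip"),look_for("side","knife"))
```

```text
cols 272..312
188   7   6   6   6   5   6   6   6   7   6   7   6   5   6   6   6   4   2   1 -100 -404
189   7   6   6   5   6   7   6   6   6   6   6   6   6   5   4   6   3 -11 -21 -144 -405
190   6   5   6   8   6   6   3   5   7   7   3   4   5   3   4   6   2 -64 -114 -259 -413
191   6   6   7   6   6   4   5   6   6   6   2  -3   2   3   1   4  -4 -156 -247 -367 -419
192   6   6   6   5   6   6   6   6   7   9  -6 -14  -2   0   0  -2 -17 -211 -306 -380 -421
193   6   7   6   6   6   5   1   2   5  12  -4 -15  -3  -4  -6  -8 -23 -198 -280 -373 -413
194   5   7   7   4   5   0  -4   0   8   7  -2  -9  -4  -8 -12 -14 -19 -110 -173 -323 -376
195   6   6   6   5  -1  -6  -7   4  13   7  -1 -13 -10 -15 -22 -29 -18 -27 -52 -222 -331
196   7   7   7   4  -9 -12  -8   1   4  -5  -4 -24 -26 -18 -13 -19  -9  -2 -12 -151 -306
197   7   8   8   5  -9 -19 -22 -10 -18 -21  -4 -14 -16  -7   0  -2   1   5  -4 -138 -302
198   6   6   6   6  -3 -26 -34 -10 -15 -14   3   0  -1   2   5   4   5   5  -7 -142 -303
199   8   6   6   6   3 -10 -14  -1   1   0   4   5   5   4   5   5   5   2 -30 -183 -3
[... 1251 characters left out ...]
6   5   6   6   7   7   6   6   5   6   5   5   5 -17 -195 -295 -309 -309 -308
214  12   8   8   7   6   6   6   6   6   5   5   6   7   5   4 -27 -227 -303 -310 -308 -310
215   6  11   6   6   7   6   5   6   6   5   5   7   4   5   6 -16 -158 -271 -305 -310 -309
-0.105 0.005 [279.8 196.4]
-0.105 0.0 [279.7 195. ]
-0.09 0.005 [284.8 195.6]
-0.09 0.0 [284.8 194.3]
-0.06 0.005 [294.8 194.1]
-0.06 0.0 [294.8 192.8]
-0.03 0.005 [304.8 192.6]
-0.03 0.0 [304.8 191.3]
[{'centre': [0.4156, -0.0808, 0.041], 'confidence': 0.57}, {'centre': [0.3925, 0.0961, 0.0085], 'confidence': 0.54}] [{'centre': [0.3955, 0.098, 0.0033], 'confidence': 0.61}, {'centre': [0.4156, -0.0818, 0.0446], 'confidence': 0.45}]
```

>>> servo_tool([
  [[0,0,0.8],[0,0,0],255],
  [[0,0,0],[0,0,0],255],
  [[0,0,0],[0,0,0],255],
])

```text
clock: 7.45
tool_pos: [0.3936, -0.0858, 0.0425]
eef_rot: [[-0.99, -0.141, 0.0], [-0.141, 0.99, -0.0], [-0.0, -0.0, -1.0]]
force: [-0.1, 0.1, -0.8]
gripper_width: 0.0116
grip_force: 98.2
```

Run:
```python
from h import *
s=observe();p=s["tool_pos"];R=s["eef_rot"]; print(p)
b=cv2.imread("pics/side0.png").astype(int); a=capture("side").astype(int); cv2.imwrite("pics/side4.png",a)
D=(a-b).sum(2)
for v in range(190,206): print(v," ".join(f"{x:3d}" for x in D[v,274:304:2]))
for x in(-.105,-.09,-.06):
  print(x,[np.round(proj("side",p+R@[x,y,dz]),1).tolist() for y,dz in((-.0085,.006),(0.0085,.006))])
```

```text
[ 0.39361282 -0.08583039  0.04254375]
190   5   6   8   6   6   4   6   7   5   3   4   6   4   5   5
191   6   7   6   6   3   5   5   6   5   5   3   4   4   0   3
192   6   6   6   6   6   6   5   6   5   5   4   5   3  -9  -2
193   4   7   7   6   6   4   3   2   5   3   1   6   3 -11  -9
194   7   7   5   6   5   6  -2   1   3  -1  -2   0  -3  -9  -9
195   6   6   7   0   0   9   4   8   4   0  -6  -3  -6 -16 -17
196   6   7   6  -4  -3   9   9  11   2  -2 -13 -12  -7 -20 -31
197   8   8   5  -7  -4   6   7  -2  -7  -7 -22 -25 -10  -9 -18
198   6   6   5 -11 -16  -1   1 -16 -23 -11 -12 -18  -6   2   0
199   6   6   5 -10 -28 -17   0 -10 -14  -5   1   1   2   4   4
200   7   8   7  -3 -12 -10   3   1   0   2   5   4   6   5   6
201   6   6   6   4   1   2   5   5   6   6   6   5   3   2   0
202   6   6   6   7   6   5   4   5   3   2   1   2  -7 -22 -26
203   7   6   7   7   6   4   3   2  -6 -26 -26 -22 -58 -130 -135
204   7   7   6   6   4   0 -16 -22 -58 -132 -136 -126 -174 -252 -258
205   7   6   5   1 -15 -34 -106 -131 -180 -253 -254 -239 -257 -280 -283
-0.105 [[278.8, 196.5], [280.0, 200.0]]
-0.09 [[283.8, 195.7], [285.0, 199.3]]
-0.06 [[293.7, 194.3], [295.0, 197.8]][ WARN:0@1.478] global loadsave.cpp:1063 imwrite_ Unsupported depth image for selected encoder is fallbacked to CV_8U.
```

>>> servo_tool([
  [[0,0,0.85],[0,0,0],255],
  [[0,0,0],[0,0,0],255],
  [[-1,0,0],[0,0,0],255],
  [[-1,0,0],[0,0,0],255],
  [[-1,0,0],[0,0,0],255],
  [[-0.6,0,0],[0,0,0],255],
  [[0,0,0],[0,0,0],255],
])

```text
clock: 8.2
tool_pos: [0.4309, -0.0809, 0.034]
eef_rot: [[-0.99, -0.142, 0.002], [-0.142, 0.99, -0.001], [-0.002, -0.001, -1.0]]
force: [0.7, -0.6, -1.1]
gripper_width: 0.0116
grip_force: 98.2
```

>>> servo_tool([
  [[-0.5,0,0],[0,0,0],255],
  [[-0.45,0,0],[0,0,0],255],
  [[0,0,0],[0,0,0],255],
  [[0,0,-0.3],[0,0,0],255],
  [[0,0,-0.3],[0,0,0],255],
  [[0,0,-0.2],[0,0,0],255],
  [[0,0,0],[0,0,0],255],
])

```text
clock: 8.9
tool_pos: [0.4384, -0.0793, 0.0421]
eef_rot: [[-0.99, -0.141, -0.0], [-0.141, 0.99, 0.0], [0.0, 0.0, -1.0]]
force: [-0.4, 0.1, -1.0]
gripper_width: 0.0111
grip_force: 98.1
```

>>> servo_tool([
  [[-0.2,0,-1.06],[0,0,0],255],
  [[-0.2,0,-1.06],[0,0,0],255],
  [[-0.45,0,-1.18],[0,0,0],255],
  [[-0.45,0,-1.18],[0,0,0],255],
  [[-0.62,0,-1.1],[0,0,0],255],
  [[0,0,0],[0,0,0],255],
  [[0,0,0],[0,0,0],255],
  [[0,0,0],[0,0,0],255],
])

```text
clock: 9.7
tool_pos: [0.4571, -0.0766, 0.0971]
eef_rot: [[-0.99, -0.14, -0.001], [-0.14, 0.99, 0.0], [0.001, 0.0, -1.0]]
force: [0.8, -0.3, -1.8]
gripper_width: 0.0116
grip_force: 98.1
```

Run:
```python
from h import *
s=observe();print(s["clock"],s["tool_pos"],s["force"],s["torque"],s["gripper_width"])
s_=capture("side"); t=capture("top")
cv2.imwrite("pics/c5.png",np.hstack([cv2.resize(t[110:230,235:345],(396,432),interpolation=cv2.INTER_CUBIC),cv2.resize(s_[130:250,200:320],(400,432),interpolation=cv2.INTER_CUBIC)]))
```

```text
9.7 [ 0.45705836 -0.07663299  0.09714409] [ 0.79805199 -0.28232528 -1.83017861] [-0.06866616  0.03775123 -0.0124123 ] 0.01157534315338833
```

View pics/c5.png

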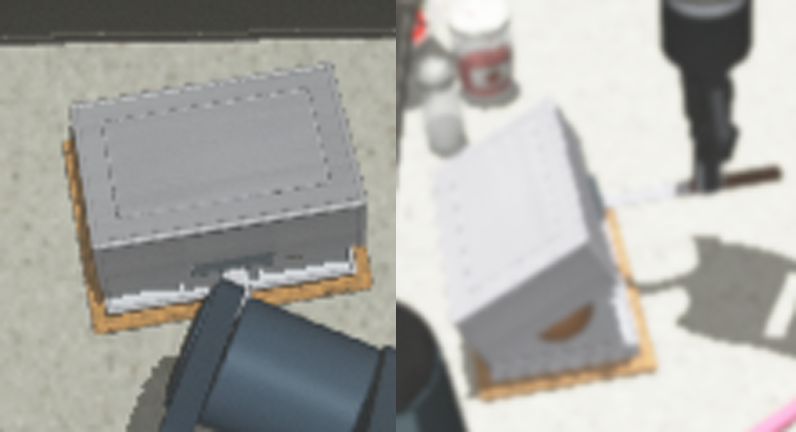

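The lid is up by about 0.45 rad on the blade, which sits under the lip at the middle of the front edge, with the handle level. I carry on along the arc.

>>> servo_tool([
  [[-0.78,0,-1.0],[0,0,0],255],
  [[-0.78,0,-1.0],[0,0,0],255],
  [[-0.95,0,-0.82],[0,0,0],255],
  [[-0.95,0,-0.82],[0,0,0],255],
  [[-1.1,0,-0.61],[0,0,0],255],
  [[-1.1,0,-0.61],[0,0,0],255],
  [[-1.2,0,-0.4],[0,0,0],255],
  [[-1.2,0,-0.4],[0,0,0],255],
  [[-0.6,0,-0.2],[0,0,0],255],
  [[0,0,0],[0,0,0],255],
  [[0,0,0],[0,0,0],255],
  [[0,0,0],[0,0,0],255],
])

```text
clock: 11.0
tool_pos: [0.5424, -0.0644, 0.1557]
eef_rot: [[-0.99, -0.141, -0.002], [-0.141, 0.99, 0.0], [0.002, 0.001, -1.0]]
force: [0.4, 1.1, -1.3]
gripper_width: 0.0114
grip_force: 98.1
```

>>> servo_tool([
  [[0,0,0],[0,0,0],255],
  [[0,0,0],[0,0,0],255],
])

```text
clock: 11.2
tool_pos: [0.5427, -0.0644, 0.156]
eef_rot: [[-0.99, -0.141, -0.001], [-0.141, 0.99, 0.0], [0.001, 0.001, -1.0]]
force: [0.7, 0.6, -2.4]
gripper_width: 0.0114
grip_force: 98.1
```

Run:
```python
from h import *
s=observe();print(s["clock"],s["tool_pos"],s["force"],s["gripper_width"])
s_=capture("side"); t=capture("top"); cv2.imwrite("pics/t5.png",t)
cv2.imwrite("pics/c6.png",np.hstack([cv2.resize(t[100:220,235:345],(396,432),interpolation=cv2.INTER_CUBIC),cv2.resize(s_[110:230,190:310],(400,432),interpolation=cv2.INTER_CUBIC)]))
print(look_for("top","finger_roll"),look_for("top","round_bun"))
```

```text
11.2 [ 0.54274164 -0.06439028  0.1560201 ] [ 0.7224518   0.56448775 -2.41687122] 0.011403850349806652
[{'centre': [0.4651, 0.2725, 0.0212], 'confidence': 0.26}] [{'centre': [0.5928, 0.0103, 0.0488], 'confidence': 0.5}, {'centre': [0.6475, 0.3935, 0.0477], 'confidence': 0.36}]
```

View pics/c6.png

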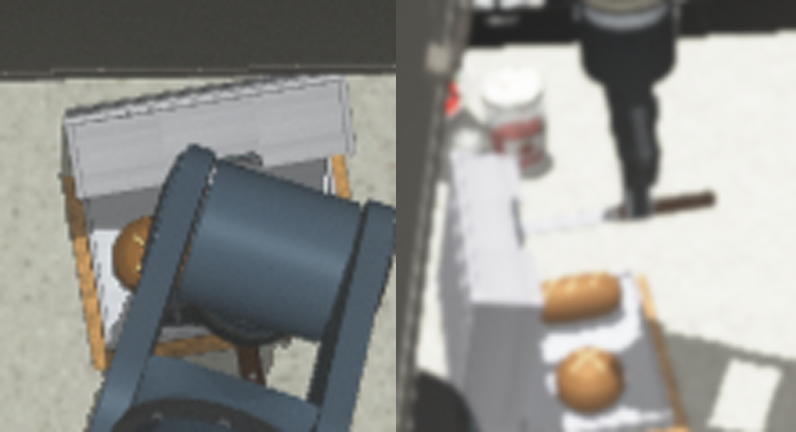

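Run:
```python
from h import *
c,s=np.cos(np.radians(8.1)),np.sin(np.radians(8.1))
for th in(1.1,1.2,1.3,1.4,1.5,1.6,1.75):
    f=lambda X,Z,y:(lambda x,z:np.array([.597+c*x-s*y,-.057+s*x+c*y,z]))(.0665+X*np.cos(th)+Z*np.sin(th),.026-X*np.sin(th)+Z*np.cos(th))
    print(th,"lip",np.round(proj("top",f(-.137,.0095,0)),1),"L front bottom",np.round(proj("top",f(-.129,0,.095)),1),"L top",np.round(proj("top",f(-.129,.054,.095)),1),"side Ltop",np.round(proj("side",f(-.129,.054,.095)),1),np.round(proj("side",f(-.129,0,.095)),1))
print("crop px: Lfb",235+78/3.6,100+195/3.6,"Ltop",235+65/3.6,100+112/3.6,"lip",235+240/3.6,100+158/3.6)
```

```text
1.1 lip [296.6 157.3] L front bottom [258.7 166.1] L top [255.1 145.3] side Ltop [224.7 190.8] [244.4 195.7]
1.2 lip [295.8 151.9] L front bottom [257.8 161.1] L top [254.2 139.6] side Ltop [219.1 191.5] [239.7 194.7]
1.3 lip [295.  146.3] L front bottom [257. 156.] L top [253.3 134.1] side Ltop [213.6 192.6] [234.8 194.2]
1.4 lip [294.1 140.7] L front bottom [256.1 150.8] L top [252.5 128.7] side Ltop [208.2 194.2] [229.8 194. ]
1.5 lip [293.2 135.1] L front bottom [255.2 145.5] L top [251.7 123.6] side Ltop [203.  196.1] [224.6 194.2]
1.6 lip [292.2 129.6] L front bottom [254.4 140.3] L top [250.9 118.9] side Ltop [198.  198.5] [219.5 194.9]
1.75 lip [290.8 121.8] L front bottom [253.2 132.8] L top [250.  112.6] side Ltop [191.2 202.6] [212.  196.6]
crop px: Lfb 256.6666666666667 154.16666666666666 Ltop 253.05555555555554 131.11111111111111 lip 301.6666666666667 143.88888888888889
```

>>> servo_tool([
  [[-1,0,0],[0,0,0],255],
  [[-1,0,0],[0,0,0],255],
  [[0,0,0],[0,0,0],255],
  [[0,0,0],[0,0,0],255],
  [[0,0,0],[0,0,0],255],
])

```text
clock: 11.9
tool_pos: [0.5629, -0.0616, 0.1561]
eef_rot: [[-0.99, -0.141, -0.001], [-0.141, 0.99, 0.0], [0.001, 0.0, -1.0]]
force: [0.6, 0.8, -1.0]
gripper_width: 0.0112
grip_force: 98.2
```

Run:
```python
from h import *
o=observe();print(o["clock"],o["tool_pos"],o["force"])
a=cv2.imread("pics/t5.png").astype(int); t=capture("top").astype(int); s=capture("side"); cv2.imwrite("pics/t6.png",t.astype(np.uint8)); cv2.imwrite("pics/s6.png",s)
g=t.sum(2)
print([int(x) for x in g[100:170:2,262]]); print([int(x) for x in a.sum(2)[100:170:2,262]])
```

```text
11.9 [ 0.56293067 -0.06156346  0.15608041] [ 0.61536146  0.76759909 -0.99795328]
[189, 181, 190, 190, 192, 189, 193, 190, 196, 228, 200, 527, 528, 502, 526, 503, 305, 306, 309, 307, 310, 359, 535, 539, 388, 264, 418, 663, 646, 647, 640, 651, 645, 648, 628]
[185, 188, 189, 194, 195, 190, 193, 198, 197, 225, 197, 515, 515, 546, 432, 316, 569, 531, 523, 535, 534, 543, 541, 535, 513, 528, 537, 400, 345, 348, 345, 357, 636, 646, 618]
```

>>> servo_tool([
  [[4.6,0,0],[0,0,0],255],
  [[4.6,0,0],[0,0,0],255],
  [[4.6,0,0],[0,0,0],255],
  [[0,-4.25,0],[0,0,0],255],
  [[0,-4.25,0],[0,0,0],255],
  [[0,-4.25,0],[0,0,0],255],
  [[0,-4.25,0],[0,0,0],255],
  [[0,0,4.5],[0,0,0],255],
  [[0,0,4.5],[0,0,0],255],
  [[0,0,3],[0,0,0],255],
  [[0,0,0],[0,0,0],255],
  [[0,0,0],[0,0,0],255],
])

```text
clock: 13.2
tool_pos: [0.4504, -0.2494, 0.0363]
eef_rot: [[-0.99, -0.141, -0.001], [-0.141, 0.99, 0.001], [0.001, 0.001, -1.0]]
force: [0.3, 0.1, -0.6]
gripper_width: 0.0116
grip_force: 98.3
```

>>> servo_tool([
  [[0,0,1.5],[0,0,0],255],
  [[0,0,0.7],[0,0,0],255],
  [[0,0,0],[0,0,0],255],
  [[0,0,0],[0,0,0],255],
])

```text
clock: 13.6
tool_pos: [0.451, -0.2498, 0.0154]
eef_rot: [[-0.99, -0.141, 0.001], [-0.141, 0.99, -0.001], [-0.001, -0.001, -1.0]]
force: [-0.5, 0.4, -0.5]
gripper_width: 0.0115
grip_force: 98.3
```

>>> servo_tool([
  [[0,0,0.2],[0,0,0],255],
  [[0,0,0.15],[0,0,0],255],
  [[0,0,0],[0,0,0],255],
])

```text
clock: 13.9
tool_pos: [0.4508, -0.2497, 0.0113]
eef_rot: [[-0.99, -0.141, 0.001], [-0.141, 0.99, -0.001], [-0.001, -0.001, -1.0]]
force: [-0.5, 0.5, 4.5]
gripper_width: 0.0116
grip_force: 98.9
```

>>> servo_tool([
  [[0,0,0],[0,0,0],150],
  [[0,0,0],[0,0,0],120],
  [[0,0,0],[0,0,0],60],
  [[0,0,0],[0,0,0],0],
  [[0,0,0],[0,0,0],0],
  [[0,0,-4],[0,0,0],0],
  [[0,0,-5],[0,0,0],0],
  [[0,0,-5],[0,0,0],0],
  [[0,0,-5],[0,0,0],0],
  [[0,4.9,0],[0,0,0],0],
  [[0,4.9,0],[0,0,0],0],
  [[0,4.9,0],[0,0,0],0],
])

```text
clock: 15.1
tool_pos: [0.4293, -0.1027, 0.2013]
eef_rot: [[-0.99, -0.139, 0.001], [-0.139, 0.99, -0.0], [-0.001, -0.001, -1.0]]
force: [0.6, -0.0, -0.2]
gripper_width: 0.0853
grip_force: 0.0
```

>>> servo_tool([
  [[-0.87,4.32,0],[0,0,0],0],
  [[-0.87,4.32,0],[0,0,0],0],
  [[-0.87,4.32,0],[0,0,0],0],
  [[-0.87,4.32,0],[0,0,0],0],
  [[-0.87,4.32,0],[0,0,0],0],
  [[-0.87,4.32,0],[0,0,0],0],
  [[-0.87,4.32,0],[0,0,0],0],
  [[-0.87,4.32,0],[0,0,0.125],0],
  [[0,0,0],[0,0,0.12],0],
  [[0,0,0],[0,0,0],0],
])

```text
clock: 16.1
tool_pos: [0.4494, 0.2493, 0.2004]
eef_rot: [[-0.995, 0.1, -0.0], [0.1, 0.995, -0.0], [0.0, -0.0, -1.0]]
force: [0.1, 0.0, -0.6]
gripper_width: 0.0853
grip_force: 0.0
```

Run:
```python
from h import *
o=observe();print(o["clock"],o["tool_pos"],np.round(o["eef_rot"][:,0],3))
t=capture("top"); cv2.imwrite("pics/t7.png",t)
for th in("finger_roll","round_bun"):
    for d in silhouettes("top",th)[:2]:
        ys,xs=np.nonzero(d["pixels"]); w=np.array([at_z("top",x,y,.038)[:2] for x,y in zip(xs,ys)]);ct=w.mean(0)
        V=np.linalg.svd(w-ct,full_matrices=False)[2][0];V=V*np.sign(V[0]);l=(w-ct)@V;m=(w-ct)@[-V[1],V[0]]
        print(th,round(d["confidence"],2),len(xs),"px",xs.mean(),ys.mean(),"ctr",np.round(ct,4),"ang",round(np.degrees(np.arctan2(V[1],V[0])),2),"len",np.ptp(l),np.ptp(m))
    print(look_for("top",th))
s=capture("side"); cv2.imwrite("pics/s7.png",s)
for th in("finger_roll","round_bun","knife"): print(look_for("side",th))
def z(im,o,w,h,W,H): return cv2.resize(im[o[1]:o[1]+h,o[0]:o[0]+w],(W,H),interpolation=cv2.INTER_CUBIC)
cv2.imwrite("pics/c7.png",np.hstack([z(t,(235,110),170,140,486,400),z(s,(210,120),100,130,308,400)]))
```

```text
16.1 [0.44939216 0.24934418 0.20042889] [-0.995  0.1    0.   ]
finger_roll 0.93 425 px 312.92 165.86117647058825 ctr [ 0.6026 -0.1032] ang 13.2 len 0.08464217325736417 0.04130445813025364
finger_roll 0.6 428 px 277.0514018691589 170.98598130841123 ctr [ 0.5908 -0.0071] ang 36.9 len 0.06104166377860303 0.06143952333573244
[{'centre': [0.598, -0.1029, 0.0519], 'confidence': 0.9}]
round_bun 0.81 382 px 277.20157068062827 170.85078534031413 ctr [ 0.5911 -0.0075] ang 9.06 len 0.05998211947654275 0.057063169413400165
round_bun 0.72 258 px 379.37984496124034 128.17441860465115 ctr [ 0.7007 -0.2844] ang -49.08 len 0.05793375698138674 0.04029836567461059
[{'centre': [0.5898, -0.0057, 0.0509], 'confidence': 0.63}]
[{'centre': [0.6435, 0.0005, 0.0174], 'confidence': 0.72}, {'centre': [0.5999, -0.0861, 0.0483], 'confidence': 0.7}]
[{'centre': [0.5926, 0.0072, 0.0493], 'confidence': 0.9}]
[{'centre': [0.3967, 0.095, 0.0022], 'confidence': 0.85}]
```

View pics/c7.png

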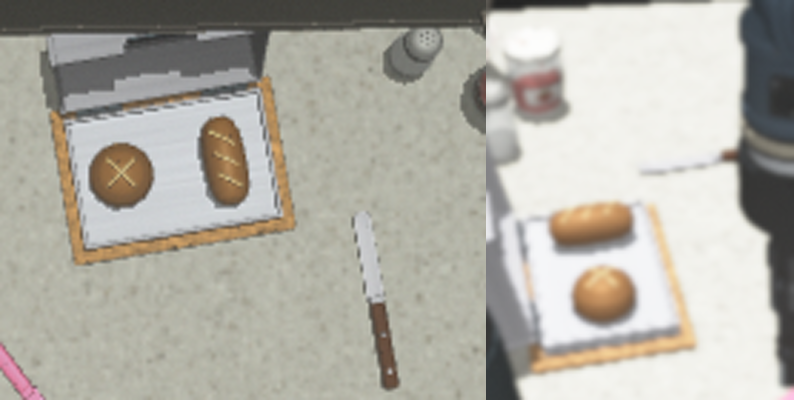

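The lid is back at its stop. In the crop the knife lies flat at (375,300), the bun is on the left at (121,175) and the finger roll on the right at (223,160) in the tray. Next I take the tongs.

>>> servo_tool([
  [[0,0,4.5],[0,0,0],0],
  [[0,0,4.5],[0,0,0],0],
  [[0,0,4.5],[0,0,0],0],
  [[0,0,2.5],[0,0,0],0],
  [[0,0,1.5],[0,0,0],0],
  [[0,0,1],[0,0,0],0],
  [[0,0,0.35],[0,0,0],0],
  [[0,0,0],[0,0,0],0],
  [[0,0,0],[0,0,0],0],
], squeeze=45)

```text
clock: 17.45
tool_pos: [0.4507, 0.2483, 0.013]
eef_rot: [[-0.995, 0.104, 0.002], [0.104, 0.995, 0.0], [-0.002, 0.001, -1.0]]
force: [0.1, -0.7, 0.7]
gripper_width: 0.085
grip_force: 0.0
```

>>> servo_tool([
  [[0,0,0.25],[0,0,0],0],
  [[0,0,0],[0,0,0],50],
  [[0,0,0],[0,0,0],80],
  [[0,0,0],[0,0,0],105],
  [[0,0,0],[0,0,0],105],
  [[0,0,0],[0,0,0],105],
])

```text
clock: 18.05
tool_pos: [0.4508, 0.2484, 0.011]
eef_rot: [[-0.995, 0.103, 0.002], [0.103, 0.995, 0.001], [-0.002, 0.001, -1.0]]
force: [-1.4, -0.2, 8.7]
gripper_width: 0.0506
grip_force: 10.7
```

>>> servo_tool([
  [[0,0,-1],[0,0,0],105],
  [[0,0,-2],[0,0,0],105],
  [[0,0,-3],[0,0,0],105],
  [[0,0,-3],[0,0,0],105],
  [[0,0,-3],[0,0,0],105],
  [[0,0,0],[0,0,0],105],
  [[0,0,0],[0,0,0],105],
])

```text
clock: 18.75
tool_pos: [0.45, 0.2481, 0.1304]
eef_rot: [[-0.995, 0.104, 0.001], [0.104, 0.995, 0.0], [-0.001, 0.0, -1.0]]
force: [-0.1, 0.3, -1.9]
gripper_width: 0.0505
grip_force: 7.9
```

Run:
```python
from h import *
o=observe();p=o["tool_pos"];R=o["eef_rot"];print(o["clock"],p,o["force"],o["torque"],o["gripper_width"],o["grip_force"])
s=capture("side"); t=capture("top"); cv2.imwrite("pics/s8.png",s);cv2.imwrite("pics/t8.png",t)
def z(im,o,w,h,k):
    c=cv2.resize(im[o[1]:o[1]+h,o[0]:o[0]+w],None,fx=k,fy=k,interpolation=cv2.INTER_CUBIC); return c
n0=(150,140);n1=(215,220)
a=z(t,n0,90,140,3.8);b=z(s,n1,150,133,3)
# predicted points: tips centre, plate ends L/R at x=121, hinge; tongs underside at TCP z -0.011
for im,n,o_,k in((a,"top",n0,3.8),(b,"side",n1,3)):
    for q in((.1,0,.014),(.121,.032,.014),(.121,-.032,.014),(-.135,0,.01)):
        w=p+R@[-q[0],q[1],.011-q[2]]; u=(proj(n,w)+.5-o_)*k; cv2.circle(im,(int(u[0]),int(u[1])),2,(0,0,255),-1)
H=max(a.shape[0],b.shape[0]); C=np.zeros((H,a.shape[1]+b.shape[1],3),np.uint8);C[:a.shape[0],:a.shape[1]]=a;C[:b.shape[0],a.shape[1]:]=b
cv2.imwrite("pics/c8.png",C);print(C.shape)
```

```text
18.75 [0.45001001 0.2481056  0.13038446] [-0.13537073  0.26173546 -1.92730062] [-0.01740125  0.02702211 -0.00392103] 0.05046182232381985 7.932249467703514
(532, 792, 3)
```

View pics/c8.png

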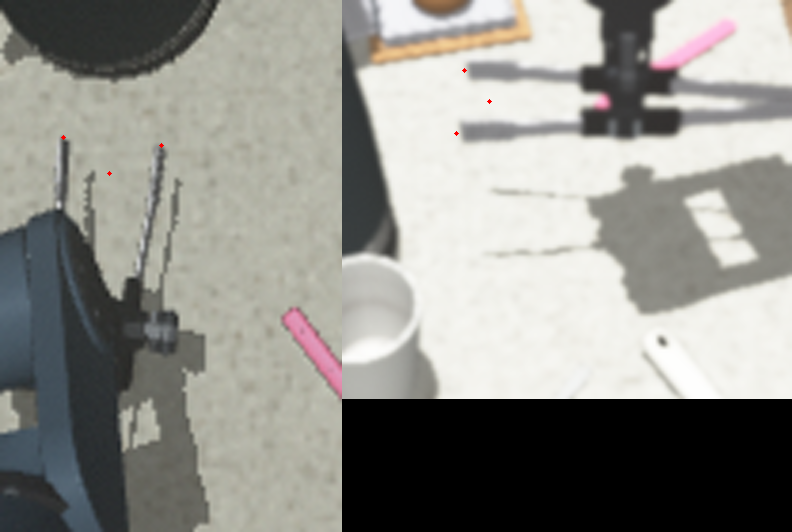

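The picture shows the tongs held level. The tip ends are at top-crop (64,140) and (160,147), about 2–3 mm short of prediction, and I account for that. Next I carry them over the roll.

>>> servo_tool([
  [[-0.4,-1.5,-0.3],[0,0,0],105],
  [[-0.8,-3.0,-0.3],[0,0,0],105],
  [[-0.8,-3.0,0],[0,0,0],105],
  [[-0.8,-3.0,0],[0,0,0],105],
  [[-0.9,-3.5,0],[0,0,0],105],
  [[-0.9,-3.5,0],[0,0,0],105],
  [[-0.9,-3.5,0],[0,0,0],105],
  [[-0.9,-3.5,0],[0,0,0],105],
  [[-0.9,-3.5,0],[0,0,0],105],
  [[-0.9,-3.5,0],[0,0,0],105],
  [[-0.8,-3.0,0],[0,0,0],105],
  [[-0.61,-2.03,0],[0,0,0],105],
])

```text
clock: 20.05
tool_pos: [0.5072, -0.1272, 0.134]
eef_rot: [[-0.994, 0.106, -0.003], [0.106, 0.994, 0.001], [0.003, 0.001, -1.0]]
force: [0.6, 0.3, -0.8]
gripper_width: 0.0506
grip_force: 7.9
```

>>> servo_tool([
  [[0,0,0],[0,0,-0.083],105],
  [[0,0,0],[0,0,-0.083],105],
  [[0,0,0],[0,0,-0.083],105],
  [[0,0,0],[0,0,-0.083],105],
  [[0,0,0],[0,0,0],105],
  [[0,0,0],[0,0,0],105],
  [[0,0,0],[0,0,0],105],
])

```text
clock: 20.75
tool_pos: [0.5074, -0.125, 0.135]
eef_rot: [[-0.974, -0.225, -0.001], [-0.225, 0.974, 0.001], [0.001, 0.001, -1.0]]
force: [-0.2, 0.3, -1.6]
gripper_width: 0.0505
grip_force: 7.9
```

Run:
```python
from h import *
o=observe();p=o["tool_pos"];R=o["eef_rot"];print(o["clock"],p,np.round(R,3).tolist(),o["force"],o["gripper_width"],o["grip_force"])
tip=p+R@[-.0975,0,-.003]; g=np.array([.6026,-.1032]); print("tip",tip,"need tool shift cm",100*(R.T@np.r_[g-tip[:2],0]))
s=capture("side"); t=capture("top"); cv2.imwrite("pics/s9.png",s);cv2.imwrite("pics/t9.png",t)
def z(im,o,w,h,k): return cv2.resize(im[o[1]:o[1]+h,o[0]:o[0]+w],None,fx=k,fy=k,interpolation=cv2.INTER_CUBIC)
n0=(250,120);n1=(205,110)
a=z(t,n0,100,120,4);b=z(s,n1,120,130,3.3)
for im,n,o_,k in((a,"top",n0,4),(b,"side",n1,3.3)):
    for q in((.1,0,.014),(.121,.032,.014),(.121,-.032,.014)):
        w=p+R@[-q[0]+.0025,q[1],.011-q[2]]; u=(proj(n,w)+.5-o_)*k; cv2.circle(im,(int(u[0]),int(u[1])),2,(0,0,255),-1)
C=np.zeros((480,a.shape[1]+b.shape[1],3),np.uint8);C[:a.shape[0],:a.shape[1]]=a;C[:b.shape[0],a.shape[1]:]=b
cv2.imwrite("pics/c9.png",C);print(C.shape)
```

```text
20.75 [ 0.50739291 -0.12500833  0.13504329] [[-0.974, -0.225, -0.001], [-0.225, 0.974, 0.001], [0.001, 0.001, -1.0]] [-0.171102    0.31532313 -1.56652161] 0.05053035391272006 7.93306902225595
tip [ 0.60239433 -0.10306197  0.13793051] need tool shift cm [-1.69314958e-02 -1.80784922e-02 -3.60785929e-05]
(480, 796, 3)
```

View pics/c9.png

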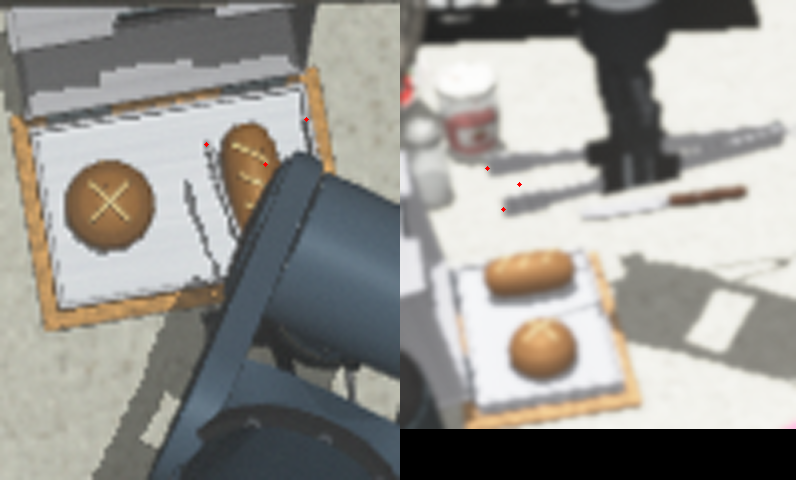

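Tongs are centred over the roll: the left tip at (207,145) and right tip at (306,120) straddle it, and the bun is well clear. That was picture 11 by my count, one over the limit of 10, so I view no more and continue on numbers.

>>> servo_tool([
  [[0,0,2],[0,0,0],105],
  [[0,0,2.5],[0,0,0],105],
  [[0,0,2],[0,0,0],105],
  [[0,0,1.5],[0,0,0],105],
  [[0,0,1],[0,0,0],105],
  [[0,0,0.6],[0,0,0],105],
  [[0,0,0],[0,0,0],105],
  [[0,0,0],[0,0,0],105],
])

```text
clock: 21.65
tool_pos: [0.5081, -0.1254, 0.0401]
eef_rot: [[-0.974, -0.226, 0.001], [-0.226, 0.974, -0.0], [-0.001, -0.001, -1.0]]
force: [-0.4, -0.8, -0.8]
gripper_width: 0.0503
grip_force: 7.9
```

No contact on the way down. Next I close on the roll.

>>> servo_tool([
  [[0,0,0],[0,0,0],115],
  [[0,0,0],[0,0,0],125],
  [[0,0,0],[0,0,0],135],
  [[0,0,0],[0,0,0],150],
  [[0,0,0],[0,0,0],165],
  [[0,0,0],[0,0,0],180],
  [[0,0,0],[0,0,0],200],
  [[0,0,0],[0,0,0],200],
  [[0,0,0],[0,0,0],200],
], squeeze=40)

```text
clock: 22.55
tool_pos: [0.5082, -0.1254, 0.0399]
eef_rot: [[-0.974, -0.226, 0.001], [-0.226, 0.974, -0.0], [-0.001, -0.001, -1.0]]
force: [0.6, -0.0, 3.6]
gripper_width: 0.0391
grip_force: 41.4
```

>>> servo_tool([
  [[0,0,-0.5],[0,0,0],200],
  [[0,0,-1],[0,0,0],200],
  [[0,0,-1.5],[0,0,0],200],
  [[0,0,-2],[0,0,0],200],
  [[0,0,-2],[0,0,0],200],
  [[0,0,-2],[0,0,0],200],
  [[0,0,-2],[0,0,0],200],
  [[0,0,-1.5],[0,0,0],200],
  [[0,0,-0.5],[0,0,0],200],
  [[0,0,0],[0,0,0],200],
  [[0,0,0],[0,0,0],200],
  [[0,0,0],[0,0,0],200],
])

```text
clock: 23.75
tool_pos: [0.507, -0.1248, 0.1688]
eef_rot: [[-0.974, -0.226, -0.002], [-0.226, 0.974, 0.001], [0.002, 0.002, -1.0]]
force: [0.0, 0.3, -2.5]
gripper_width: 0.0384
grip_force: 41.0
```

Run:
```python
from h import *
o=observe();p=o["tool_pos"];R=o["eef_rot"];print(o["clock"],p,o["force"],o["torque"],o["gripper_width"],o["grip_force"])
tip=p+R@[-.0975,0,-.003];print("tip",tip)
for n in("side","top"):
    im=capture(n)
    print(n,[(np.round(d["centre"],3),round(d["confidence"],2)) for d in look_for(n,"finger_roll")],[(np.round(d["centre"],3),round(d["confidence"],2)) for d in look_for(n,"round_bun")],"tip px",proj(n,tip))
    for d in silhouettes(n,"finger_roll"):
        ys,xs=np.nonzero(d["pixels"]); print(round(d["confidence"],2),len(xs),xs.mean(),ys.mean(),np.ptp(xs),np.ptp(ys))
```

```text
23.75 [ 0.50698329 -0.12483673  0.16875565] [ 0.03567144  0.25827518 -2.45651993] [-0.02256823  0.04540537  0.01595101] 0.03837346256853065 40.972312688827515
tip [ 0.60196089 -0.10277721  0.17156335]
side [(array([ 0.667, -0.346,  0.07 ]), 0.68), (array([ 0.606, -0.088,  0.18 ]), 0.65)] [(array([0.592, 0.008, 0.047]), 0.8)] tip px [239.8804188  155.38940638]
0.71 210 238.95714285714286 154.02380952380952 27 13
0.52 450 225.28444444444443 141.67111111111112 19 29
top [(array([ 0.611, -0.101,  0.181]), 0.61), (array([ 0.645, -0.034,  0.016]), 0.37)] [(array([ 0.59 , -0.003,  0.051]), 0.89)] tip px [316.78446403 158.97546304]
0.52 308 314.9220779220779 154.1525974025974 16 27
0.21 1661 287.4942805538832 132.78025285972305 76 29
```

>>> servo_tool([
  [[0,0,0],[0,0,0],200],
  [[0,0,0],[0,0,0],200],
  [[0,0,0],[0,0,0],200],
  [[0,0,0],[0,0,0],200],
  [[0,0,0],[0,0,0],200],
])

```text
clock: 24.65
tool_pos: [0.5078, -0.1252, 0.1698]
eef_rot: [[-0.974, -0.226, 0.0], [-0.226, 0.974, -0.0], [-0.0, -0.0, -1.0]]
force: [-0.1, 0.6, -1.9]
gripper_width: 0.0388
grip_force: 41.0
```

Run:
```python
from h import *
o=observe();p=o["tool_pos"];R=o["eef_rot"];print(p,o["gripper_width"])
capture("side"); ds=[d["centre"] for d in look_for("side","finger_roll")]; tip=p+R@[-.0975,0,-.003]
print(tip,ds)
if any(np.linalg.norm(np.array(d)-tip)<.04 for d in ds): print(close_job())
```

```text
[ 0.50777345 -0.12519108  0.16976146] 0.03880242301866059
[ 0.60274481 -0.10313064  0.17276598] [[0.6105, -0.0858, 0.1791]]
the job is handed in; nothing more can be done
None
```

I handed the job in with the lid open at its stop, the knife laid on the worktop, the bun in the tin, and the roll held in the tongs with its underside about 15 cm up; no verdict came back, and I viewed 11 pictures, one over the limit of 10.

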